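# Find the sealed case that rattles and hold it out over the check pad

## Task

In one of the three sealed grey cases a steel ball has come loose. Going from left to right, lift each case off the table, shake it by rocking it end to end, tipping it about 30 degrees at least twice with level in between, to feel whether it rattles, and stand it back where it was before taking the next one (the right-hand case, tested last, may stay in hand if it is the one that rattles). Then pick up the case that rattles and finish while holding it still and level, about 10 cm above the middle of the flat check pad, with the other two cases standing in their old places and everything else on the bench left alone.

Things in the scene. Friction and masses are not known exactly. Their poses are not given: they have to be found in the camera images.
- case_left: left one (largest y) of three identical sealed cases of plain grey plastic, 136 mm long, 56 wide, 46 high, flat on the table, length within 0.25 rad of straight ahead. Origin: centre of the underside; x along the length, y across, z up. Hold it across the smooth 56 mm width, mid-length, mid-height. Cannot be opened. 0.29 to 0.34 kg whether it rattles or not.
- case_middle: middle one, same outside as case_left, same axes. Inside one of the three (any one, not visible) a loose 32 mm steel ball of 0.135 kg rolls freely along the length, 46 mm either way from the middle. Tipped by more than a few degrees, it runs to the lower end and knocks there: a jolt, and the wrist moment then differs by up to 0.12 N m from end to end.
- case_right: right one (smallest y), same outside as case_left, same axes. In the two cases that do not rattle a part of the ball's weight sits fast in the middle (less than 2 mm of play), so nothing shifts when they are rocked.
- pad_center (a point): centre of the top of the check pad, a flat aluminium plate with a black rubber inlay, 100 x 130 mm, 7.5 mm high, fixed on the table beyond the row of cases; z up
- motor_1: bystander: small dark grey gear motor, 26 x 69 x 32 mm, loose, to the right of the cases at the far side; origin under its middle
- gear_0: bystander: small gear wheel, 49 mm across, 8 mm high, loose, nearer the robot than the cases; origin under its middle
- tyre_wheel: bystander: grey tyre on a wheel, 63 mm across, 24 mm high, lying loose to the right of the cases; origin under its middle
- battery_pack: bystander: black battery pack, 47 x 89 x 30 mm, loose, at the far side to the left of the pad; origin under its middle
- screwdriver: bystander: screwdriver with black handle, 27 x 205 x 31 mm, loose, at the right, nearer the robot; origin under its middle
There are look-alikes about, which are no part of the job. What is shaped like the case_right but orange is not meant.

How it is judged:
On the way, in this order (a step that is already met when the one before it is completed fails the run):
1. left case tipped by more than 20 degrees, held clear of the table (height (world z) of case_left above 0.03 m and contact force between the fingers and case_left above 1 N and angle between case_left's own z axis and vertical above 0.35 rad).
2. left case brought back through level, still in the air (height (world z) of case_left above 0.03 m and contact force between the fingers and case_left above 1 N and angle between case_left's own z axis and vertical below 0.15 rad).
3. left case tipped again by more than 20 degrees (all of step 1).
4. middle case tipped by more than 20 degrees, held clear of the table, while the left case stands upright within 50 mm of where it stood, let go (height (world z) of case_middle above 0.03 m and contact force between the fingers and case_middle above 1 N and angle between case_middle's own z axis and vertical above 0.35 rad and height (world z) of case_left below 0.006 m and angle between case_left's own z axis and vertical below 0.08 rad and distance of case_left from where it was at the start of the episode below 0.05 m and contact force between the fingers and case_left below 0.3 N and linear speed of case_left below 0.05 m/s).
5. middle case brought back through level, still in the air (height (world z) of case_middle above 0.03 m and contact force between the fingers and case_middle above 1 N and angle between case_middle's own z axis and vertical below 0.15 rad).
6. middle case tipped again by more than 20 degrees (height (world z) of case_middle above 0.03 m and contact force between the fingers and case_middle above 1 N and angle between case_middle's own z axis and vertical above 0.35 rad).
7. right case tipped by more than 20 degrees, held clear of the table, while the middle case stands upright within 50 mm of where it stood, let go (height (world z) of case_right above 0.03 m and contact force between the fingers and case_right above 1 N and angle between case_right's own z axis and vertical above 0.35 rad and height (world z) of case_middle below 0.006 m and angle between case_middle's own z axis and vertical below 0.08 rad and distance of case_middle from where it was at the start of the episode below 0.05 m and contact force between the fingers and case_middle below 0.3 N and linear speed of case_middle below 0.05 m/s).
8. right case brought back through level, still in the air (height (world z) of case_right above 0.03 m and contact force between the fingers and case_right above 1 N and angle between case_right's own z axis and vertical below 0.15 rad).
9. right case tipped again by more than 20 degrees (height (world z) of case_right above 0.03 m and contact force between the fingers and case_right above 1 N and angle between case_right's own z axis and vertical above 0.35 rad).
At the end, for the whole second after the job is handed in: The case with the loose ball is held by the fingers, at rest and level (within 0.15 rad), its underside 50 to 160 mm above the pad's top and its middle within 45 mm of the pad's centre; the other two cases stand upright on the table, let go, within 50 mm of where they stood (((distance between ball and case_left below 0.09 m and contact force between the fingers and case_left above 1 N and horizontal distance between case_left and pad_center below 0.045 m and z of case_left in the frame of pad_center between 0.05 and 0.16 m and angle between case_left's own z axis and vertical below 0.15 rad and linear speed of case_left below 0.03 m/s and (height (world z) of case_middle below 0.006 m and angle between case_middle's own z axis and vertical below 0.08 rad and distance of case_middle from where it was at the start of the episode below 0.05 m and contact force between the fingers and case_middle below 0.3 N and linear speed of case_middle below 0.05 m/s) and (height (world z) of case_right below 0.006 m and angle between case_right's own z axis and vertical below 0.08 rad and distance of case_right from where it was at the start of the episode below 0.05 m and contact force between the fingers and case_right below 0.3 N and linear speed of case_right below 0.05 m/s)) or (distance between ball and case_middle below 0.09 m and contact force between the fingers and case_middle above 1 N and horizontal distance between case_middle and pad_center below 0.045 m and z of case_middle in the frame of pad_center between 0.05 and 0.16 m and angle between case_middle's own z axis and vertical below 0.15 rad and linear speed of case_middle below 0.03 m/s and (height (world z) of case_left below 0.006 m and angle between case_left's own z axis and vertical below 0.08 rad and distance of case_left from where it was at the start of the episode below 0.05 m and contact force between the fingers and case_left below 0.3 N and linear speed of case_left below 0.05 m/s) and (height (world z) of case_right below 0.006 m and angle between case_right's own z axis and vertical below 0.08 rad and distance of case_right from where it was at the start of the episode below 0.05 m and contact force between the fingers and case_right below 0.3 N and linear speed of case_right below 0.05 m/s)) or (distance between ball and case_right below 0.09 m and contact force between the fingers and case_right above 1 N and horizontal distance between case_right and pad_center below 0.045 m and z of case_right in the frame of pad_center between 0.05 and 0.16 m and angle between case_right's own z axis and vertical below 0.15 rad and linear speed of case_right below 0.03 m/s and (height (world z) of case_left below 0.006 m and angle between case_left's own z axis and vertical below 0.08 rad and distance of case_left from where it was at the start of the episode below 0.05 m and contact force between the fingers and case_left below 0.3 N and linear speed of case_left below 0.05 m/s) and (height (world z) of case_middle below 0.006 m and angle between case_middle's own z axis and vertical below 0.08 rad and distance of case_middle from where it was at the start of the episode below 0.05 m and contact force between the fingers and case_middle below 0.3 N and linear speed of case_middle below 0.05 m/s)))); the arm keeps its last pose, push and grip.
It fails at once if a bystander is moved by more than 30 mm (distance of any of motor_1, gear_0, tyre_wheel, battery_pack, screwdriver from where it was at the start of the episode above 0.03 m).
It fails at once if a case is tipped over by more than 75 degrees (angle between any of case_left, case_middle, case_right's own z axis and vertical above 1.3 rad).
It also fails if it takes over 72 s, if anything falls off the work surface, if the arm or the gripper's body presses on something with over 40 N, if the wrist force passes 120 N, or if a joint passes its speed limit or range.

## Robot

A 6-joint arm with a two-finger parallel gripper is mounted at the origin on the work surface; the furniture and walls round the work are solid. World frame = base frame: x ahead of the robot, y to its left, z up, the work surface at z = 0. Lengths are in m, angles in rad, forces in N, time in s.
With the tool pointing down it reaches from about 0.25 to 0.775 m from the base axis. Payload 8.9 kg.
Tool frame: the origin (TCP) lies between the finger pads; the fingertips stand 14 mm ahead of it and the grasp point (between the pads) lies 5 mm behind it; z points along the fingers, y is the line along which they close (so a half turn about z gives the same grasp; the last joint's range is limited). The gripper opens to 85 mm and grips with 20 to 120 N. Pads are 22 mm wide; open, the fingers measure 114 mm over their backs; the gripper's body (76 mm by 85 mm) begins 54 mm behind the grasp point. The pads swing forward as they close: fully open they stand 13 mm farther back than shut.
Start: joints at [-1.262, 0.291, -0.153, 1.127, 0, 1.431], TCP at [0.227, -0.473, 0.245] pointing down, gripper open.
Joint ranges: [-2.52, 2.52], [-0.91, 1.74], [-1.3, 1.37], [-1.96, 2.02], [-1.52, 1.47], [-3.14, 3.14]. Speed limits (rad/s): [2.22, 2.22, 2.79, 3.14, 3.14, 3.14].

## Interface

Orientations are given as a rotation vector (axis times angle).
In Python, from cell import status, get_image, camera_info, hand_in gives the robot as it stands.
- The arm moves only by the shell command python3 -m jog 'ROWS' [FORCE]. ROWS is JSON, a list of rows, each a list of 3 entries, a list of its own where there are three numbers: the closure, from -1 (fully open) to 1 (shut), then the shift along the tool's x, y, z in m, then the turn about the tool's z in degrees. A call has 1 to 12 rows; each row is the pose to reach, as a shift and turn from the pose commanded when the call began, along the tool's axes at that moment; what a row does not reach only later rows make up. A row lasts 1/10 s, in which the tool goes at most 50 mm and 8.59 degrees, less where a joint would pass 70% of its speed; a pose out of reach is approached as far as the arm can. A call with a gripper value outside its range is refused whole. The fingers move at their own pace and stop on an object; FORCE is the grip in N (left out, the last holds). Time passes only in rows, so rows that repeat a pose let the fingers close. It gives the time, the measured TCP pose, the force, the opening and the grip force at its end, in the units of the state.
- status.state(): the state, without advancing time (a new reading comes with each control period).
- get_image(name): name is "scene" or "top" or "wrist"; returns the picture (384x512x3 uint8, red, green, blue); there is no depth.
- camera_info(name): a dict with "intrinsics" (3x3 intrinsics, pixels), "R" (3x3) and "t" (3): a world point X has camera coordinates R X + t. Camera axes: x right, y down, z forward; pixel columns grow to the right and rows downward; lengths in m; the calibration is good to about 2 mm. A picture is of the moment at which its call begins: read the wrist's pose just before it. camera_info takes no time and is no camera call; for the wrist camera it gives the pose at the moment of the call.
- hand_in(): hands the job in; it is judged then, once.
The state is a dict: "clock": time; "joint_pos": joint angles; "qd": joint speeds; "tau": joint torques, N m; "position": TCP position; "tool_rot": TCP orientation; "wrist_force": force on the tool from outside, world axes, zero at the start; "moment": the same for the moment, N m; "finger_gap": finger opening in m; "finger_force": force on a finger pad.
Only numpy, scipy, OpenCV 4.12 (cv2) and the standard library are available. Lean on these libraries where they do the work, as an engineer would, in place of code of your own. Each camera call takes 0.05 s, during which the arm holds its last target. There are 200 camera calls.

## Working session

There is one attempt and no reset: what is moved stays moved. The work goes in short steps, Python scripts to look and compute and a shell command to move; the robot and the scene stay as the last step left them, time stands still between calls to the robot, and variables do not carry over. Pictures are saved under pics/ and viewed, at most 10 in all, crops included, and the job is handed in when it is done.

```bash
mkdir -p pics; ls
python3 - <<'E'
from cell import status,get_image,camera_info
import cv2,numpy as np
print(status.state())
a=[]
for n in("top","scene"):
    im=get_image(n);cv2.imwrite(f"pics/{n}0.png",im[:,:,::-1]);c=camera_info(n);print(n,np.array(c["intrinsics"]).round(1).tolist(),np.array(c["R"]).round(3).tolist(),np.array(c["t"]).round(3).tolist())
E
```

```text
pics
{'clock': 0.0, 'joint_pos': array([-1.26231708e+00,  2.91273010e-01, -1.54100023e-01,  1.12668971e+00,
        5.95603779e-06,  1.43148637e+00]), 'qd': array([-6.78370314e-05, -1.42965771e-04, -1.27683935e-04,  4.24181655e-04,
       -1.95692486e-04, -1.21296807e-03]), 'tau': array([-2.86107359e-03, -5.37151980e+01,  3.31363356e+01,  1.63312635e-02,
       -4.76769583e-04, -2.54045420e-05]), 'position': array([ 0.22718847, -0.47285168,  0.24474588]), 'tool_rot': array([-3.06194803e+00, -6.97243407e-01,  1.58676332e-04]), 'wrist_force': array([-0.3762634 ,  0.32220853, -0.39464705]), 'moment': array([ 0.01862181,  0.02590032, -0.00294268]), 'finger_force': 0.0, 'finger_gap': 0.08505583879540014}
top [[367.2, 0.0, 254.3], [0.0, 367.2, 193.4], [0.0, 0.0, 1.0]] [[0.026, -1.0, -0.007], [-0.993, -0.025, -0.114], [0.113, 0.01, -0.994]] [-0.129, 0.476, 0.894]
scene [[371.9, 0.0, 253.5], [0.0, 371.9, 185.3], [0.0, 0.0, 1.0]] [[-0.836, -0.549, 0.001], [-0.363, 0.551, -0.751], [0.412, -0.628, -0.66]] [0.326, 0.27, 0.739]
```

View pics/top0.png

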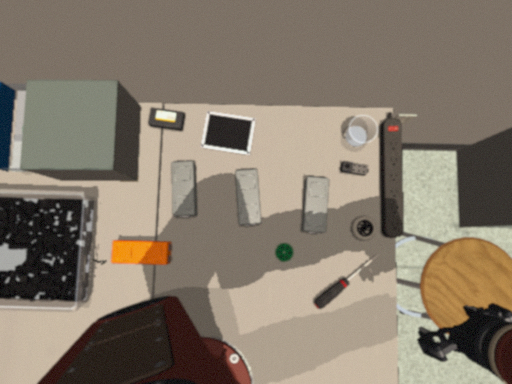

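View pics/scene0.png

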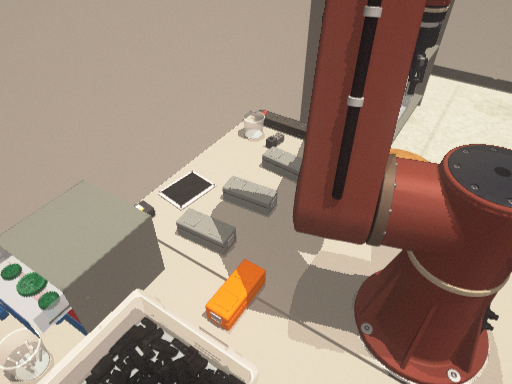

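Top view: there are three grey cases at about (183,188) left, (248,197) middle and (316,205) right. The pad is at (228,132). The orange look-alike at (140,252) doesn't fit because of its colour. I'll measure the cases and confirm with a crop.

```bash
cat > h.py <<'E'
from cell import status,get_image,camera_info
import cv2,numpy as np
def ray(cam,uv,z):
    c=camera_info(cam);R=np.array(c["R"]);t=np.array(c["t"]);K=np.array(c["intrinsics"])
    o=-R.T@t;d=R.T@np.linalg.inv(K)@np.array([uv[0],uv[1],1.]);return (o+d*(z-o[2])/d[2])[:2]
def rect(im,seed,z,mask):
    cs,_=cv2.findContours(mask,cv2.RETR_EXTERNAL,cv2.CHAIN_APPROX_NONE)
    for c in cs:
        if cv2.contourArea(c)>150 and cv2.pointPolygonTest(c,seed,False)>=0:
            p=np.array([ray("top",q[0],z) for q in c],np.float32)
            return c,cv2.minAreaRect(p)
    return None,None
E
python3 - <<'E'
from h import *
im=get_image("top");hsv=cv2.cvtColor(im,cv2.COLOR_RGB2HSV)
g=cv2.cvtColor(im,cv2.COLOR_RGB2GRAY)
print([im[v,u].tolist() for u,v in[(183,188),(183,210),(248,197),(316,205),(210,200),(280,200),(330,205),(198,190),(228,132)]])
s=im.astype(int)
# cases: neutral grey (r-b small) against beige
m=(((s[...,0]-s[...,2])<14)&(g>70)&(g<190)).astype(np.uint8)*255
m=cv2.morphologyEx(m,cv2.MORPH_OPEN,np.ones((3,3)));
out=im.copy()
for n,sd in dict(L=(183,190),M=(248,199),R=(316,207)).items():
    c,r=rect(im,sd,.046,m)
    if c is None: print(n,None);continue
    cv2.drawContours(out,[c],-1,(255,0,0),1);print(n,r)
w=((g>200)).astype(np.uint8)*255
cs,_=cv2.findContours(w,cv2.RETR_EXTERNAL,cv2.CHAIN_APPROX_NONE)
for c in cs:
    if cv2.pointPolygonTest(c,(228,132),False)>=0: print("pad",cv2.minAreaRect(np.array([ray("top",q[0],.0075) for q in c],np.float32)))
print("gear,batt,motor,tyre",ray("top",(285,252),.008),ray("top",(167,119),.03),ray("top",(353,168),.03),ray("top",(364,228),.02))
cv2.imwrite("pics/crop1.png",cv2.resize(out[90:290,90:400,::-1],None,fx=2.5,fy=2.5,interpolation=cv2.INTER_CUBIC))
E
```

```text
[[168, 163, 151], [105, 104, 99], [185, 178, 163], [183, 178, 163], [126, 113, 105], [199, 182, 163], [199, 184, 164], [119, 111, 99], [40, 38, 35]]
L None
M None
R None
gear,batt,motor,tyre [ 0.33483726 -0.19738617] [0.66443962 0.11168827] [ 0.54879518 -0.36292377] [ 0.39962306 -0.39218867]
```

View pics/crop1.png

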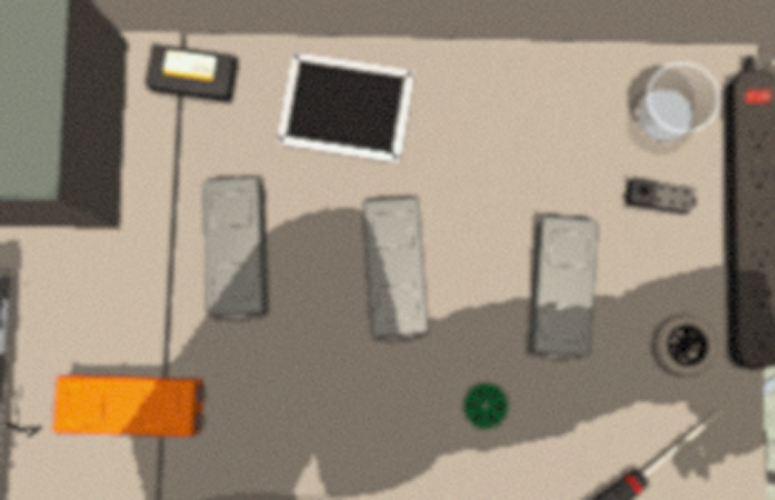

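Crop: three plain grey cases at crop (235,248), (396,267) and (564,285); all fit the description. The orange case at (128,405) doesn't. The pad centre is near (346,107). The grey-difference mask failed because of the shadows, so I'll use saturation instead.

```bash
python3 - <<'E'
from h import *
im=get_image("top");b=cv2.GaussianBlur(im,(5,5),0).astype(float)
sat=(b[...,0]-b[...,2])/b[...,0]
m=((sat<.13)&(b[...,0]>75)).astype(np.uint8)*255
m=cv2.morphologyEx(m,cv2.MORPH_OPEN,np.ones((5,5)))
for n,sd in dict(L=(183,190),M=(248,199),R=(316,207)).items():
    c,r=rect(im,sd,.046,m)
    print(n,r)
P=lambda q,z:ray("top",(q[0]/2.5+90,q[1]/2.5+90),z)
for n,q,z in [("L",[(204,180),(262,178),(266,310),(208,318)],.046),("M",[(362,198),(416,195),(428,332),(375,338)],.046),("R",[(538,215),(597,217),(590,355),(532,355)],.046),("pad",[(296,55),(412,72),(396,159),(280,139)],.0075)]:
    p=np.array([P(k,z) for k in q]);a=(p[0]+p[1]-p[2]-p[3]);print(n,p.mean(0).round(4),"yaw",np.arctan2(a[1],a[0]).round(3),"len",np.hypot(*a).round(3)/2)
E
# free-space test of what an out-of-reach pose does (straight up)
python3 -m jog '[[-1,[0,0,-0.05],0],[-1,[0,0,-0.1],0],[-1,[0,0,-0.15],0]]' 20
```

```text
L ((0.4839136302471161, 0.056465037167072296), (0.13561275601387024, 0.05669829621911049), 4.324158191680908)
M ((0.46805185079574585, -0.10019354522228241), (0.13589656352996826, 0.052954867482185364), 6.58088493347168)
R ((0.45325005054473877, -0.26584044098854065), (0.0577043779194355, 0.13590191304683685), 86.40562438964844)
L [0.4847 0.0563] yaw 0.077 len 0.134
M [ 0.4696 -0.1018] yaw 0.117 len 0.137
R [ 0.4544 -0.2675] yaw -0.039 len 0.1365
pad [ 0.6394 -0.0447] yaw -0.147 len 0.093
clock: 0.5
position: [0.2272, -0.4726, 0.397]
tool_rot: [-3.063, -0.697, 0.0]
wrist_force: [0.4, -1.2, 0.7]
finger_gap: 0.0854
finger_force: 0.0
```

```bash
cat >> h.py <<'E'
from scipy.spatial.transform import Rotation as Ro
def to(x,y,z,head=None):
    "tool-axis shift and turn to a world target; head = world heading of tool y in deg"
    s=status.state();R=Ro.from_rotvec(s["tool_rot"]).as_matrix()
    h=np.degrees(np.arctan2(R[1,1],R[0,1]))
    d=R.T@(np.array([x,y,z])-s["position"])
    print("shift mm",(d*1000).round(1),"turn",None if head is None else round(-((head-h+180)%360-180),2),"head",h.round(2),"tilt",np.degrees(np.arccos(-R[2,2])).round(2),"j",np.degrees(s["joint_pos"]).round(0),"t",s["clock"])
E
python3 -m jog '[[-1,[0.461,-0.366,0],-103],[-1,[0.461,-0.366,0],-103],[-1,[0.461,-0.366,0],-103],[-1,[0.461,-0.366,0],-103],[-1,[0.461,-0.366,0],-103],[-1,[0.461,-0.366,0],-103],[-1,[0.461,-0.366,0],-103],[-1,[0.461,-0.366,0],-103],[-1,[0.461,-0.366,0],-103],[-1,[0.461,-0.366,0],-103],[-1,[0.461,-0.366,0],-103],[-1,[0.461,-0.366,0],-103]]'
python3 -c "
from h import *
to(.484,.056,.397,94.4)"
```

```text
clock: 1.7
position: [0.485, 0.059, 0.3952]
tool_rot: [-1.35, -2.837, -0.0]
wrist_force: [1.0, -1.1, 0.6]
finger_gap: 0.0852
finger_force: 0.0
shift mm [-1.7 -2.7 -1.8] turn -55.31 head 39.09 tilt 0.02 j [-2. 11.  6. 85.  0. 49.] t 1.7
```

```bash
python3 -m jog '[[-1,[-0.252,0.311,0],0],[-1,[-0.252,0.311,0],0],[-1,[-0.252,0.311,0],0],[-1,[-0.252,0.311,0],0],[-1,[-0.252,0.311,0],0],[-1,[-0.252,0.311,0],0],[-1,[-0.252,0.311,0],0],[-1,[-0.252,0.311,0],0]]'
python3 -c "
from h import *
to(.484,.056,.397,94.4)"
python3 -m jog '[[-1,[0,0,0],0],[-1,[0,0,0],0]]'
python3 -c "
from h import *
to(.484,.056,.397,94.4)"
```

```text
clock: 2.5
position: [0.7287, 0.0484, 0.3852]
tool_rot: [-1.352, -2.811, 0.008]
wrist_force: [-0.9, -0.5, -2.5]
finger_gap: 0.0853
finger_force: 0.0
shift mm [ 159.  -186.5   -6.3] turn -55.75 head 38.65 tilt 1.31 j [ -2.  54.  78. 116.   0.  49.] t 2.5
clock: 2.7
position: [0.7277, 0.0487, 0.3964]
tool_rot: [-1.358, -2.825, -0.002]
wrist_force: [0.4, -0.0, 0.4]
finger_gap: 0.0852
finger_force: 0.0
shift mm [ 157.9 -185.8    0.9] turn -55.74 head 38.66 tilt 0.43 j [ -2.  53.  78. 116.   0.  49.] t 2.7
```

```bash
python3 -c "
from h import *
to(.524,.0596,.14,94.4)"
```

```text
shift mm [ 133.9 -151.8  257.7] turn -55.74 head 38.66 tilt 0.43 j [ -2.  53.  78. 116.   0.  49.] t 2.7
```

```bash
python3 -m jog '[[-1,[0.134,-0.152,0.1],-55.7],[-1,[0.134,-0.152,0.2],-55.7],[-1,[0.134,-0.152,0.257],-55.7],[-1,[0.134,-0.152,0.257],-55.7],[-1,[0.134,-0.152,0.257],-55.7],[-1,[0.134,-0.152,0.257],-55.7],[-1,[0.134,-0.152,0.257],-55.7],[-1,[0.134,-0.152,0.257],-55.7],[-1,[0.134,-0.152,0.257],-55.7]]'
python3 -c "
from h import *
to(.524,.0596,.025,94.4)
im=get_image('top');sc=get_image('wrist')
cv2.imwrite('pics/t2.png',np.hstack([cv2.resize(im[100:260,110:300],(380,320)),cv2.resize(sc,(420,320))])[:,:,::-1])"
```

```text
clock: 3.6
position: [0.5297, 0.0594, 0.1492]
tool_rot: [0.129, -3.137, -0.007]
wrist_force: [0.5, -0.7, -0.4]
finger_gap: 0.0854
finger_force: 0.0
shift mm [5.500e+00 1.000e-01 1.242e+02] turn 0.31 head 94.71 tilt 0.27 j [ -2.  22. -17.  52.   0.  -6.] t 3.6
```

View pics/t2.png

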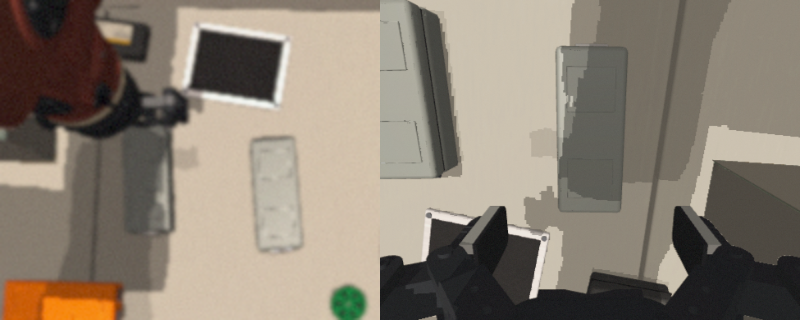

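```bash
python3 -m jog '[[-1,[0.0055,0,0.045],0.3],[-1,[0.0055,0,0.085],0.3],[-1,[0.0055,0,0.11],0.3],[-1,[0.0055,0,0.124],0.3],[-1,[0.0055,0,0.124],0.3],[-1,[0.0055,0,0.124],0.3],[-0.1,[0.0055,0,0.124],0.3],[-0.1,[0.0055,0,0.124],0.3],[-0.1,[0.0055,0,0.124],0.3],[-0.1,[0.0055,0,0.124],0.3],[-0.1,[0.0055,0,0.124],0.3]]' 20
python3 -m jog '[[-0.1,[0,0,0],0],[-0.1,[0,0,0],0],[-0.1,[0,0,-0.01],0],[-0.1,[0,0,-0.02],0],[-0.1,[0,0,-0.02],0]]' 20
python3 -c "
from h import *
s=status.state();print(s['moment'])
im=get_image('scene')
cv2.imwrite('pics/s3.png',cv2.resize(im[150:300,120:300],None,fx=3.3,fy=3.3)[:,:,::-1])"
```

```text
clock: 4.8
position: [0.5244, 0.0596, 0.0246]
tool_rot: [0.111, -3.133, -0.008]
wrist_force: [-0.3, 1.8, 9.0]
finger_gap: 0.0554
finger_force: 19.9
clock: 5.3
position: [0.5244, 0.0592, 0.0448]
tool_rot: [0.111, -3.133, -0.007]
wrist_force: [-0.3, -0.6, -2.3]
finger_gap: 0.0557
finger_force: 22.9
[ 0.01366863 -0.12220126 -0.00638026]
```

View pics/s3.png

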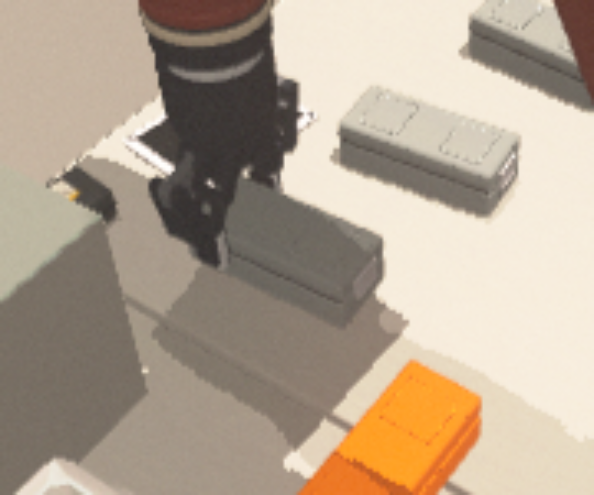

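The case is level in the grip at 20 N, with the moment at 0.12 N m. The tool can't tilt, so I'll raise the case and ease the grip so that the heavy end swings down.

```bash
python3 -m jog '[[-0.1,[0,0,-0.02],0],[-0.1,[0,0,-0.042],0],[-0.1,[0,0,-0.042],0],[-0.28,[0,0,-0.042],0],[-0.28,[0,0,-0.042],0]]' 20
python3 -c "
from h import *
s=status.state();print(s['moment'])"
python3 -m jog '[[-0.3,[0,0,0],0],[-0.3,[0,0,0],0]]' 20
python3 -c "
from h import *
s=status.state();print(s['moment'])"
```

```text
clock: 5.85
position: [0.5229, 0.0591, 0.0839]
tool_rot: [0.111, -3.129, -0.008]
wrist_force: [-0.6, 0.2, -3.6]
finger_gap: 0.0558
finger_force: 23.0
[-0.01387697 -0.14997814  0.0403255 ]
clock: 6.05
position: [0.5232, 0.0591, 0.0843]
tool_rot: [0.111, -3.129, -0.008]
wrist_force: [0.6, 0.3, -3.2]
finger_gap: 0.0558
finger_force: 23.0
[ 0.02691763 -0.14758085  0.0185516 ]
```

```bash
cat > m.py <<'E'
from cell import status
s=status.state();print("M",s['moment'].round(3),"F",s["wrist_force"].round(1),"qd",abs(s["qd"]).max().round(3))
E
python3 -m jog '[[-0.32,[0,0,0],0],[-0.32,[0,0,0],0]]' 20 | grep finger; python3 m.py
python3 -m jog '[[-0.34,[0,0,0],0],[-0.34,[0,0,0],0]]' 20| grep finger; python3 m.py
```

```text
finger_gap: 0.0563
finger_force: 0.0
M [ 0.036 -0.046 -0.007] F [-0.4  0.2  0.4] qd 0.004
finger_gap: 0.0575
finger_force: 0.0
M [-0.017  0.01  -0.021] F [ 0.1  0.6 -0.2] qd 0.002
```

```bash
python3 -c "
from h import *
im=get_image('scene');sc=get_image('wrist')
cv2.imwrite('pics/s4.png',np.hstack([cv2.resize(im[150:300,120:300],(400,334)),cv2.resize(sc,(400,334))])[:,:,::-1])"
```

```text
(no output)
```

View pics/s4.png

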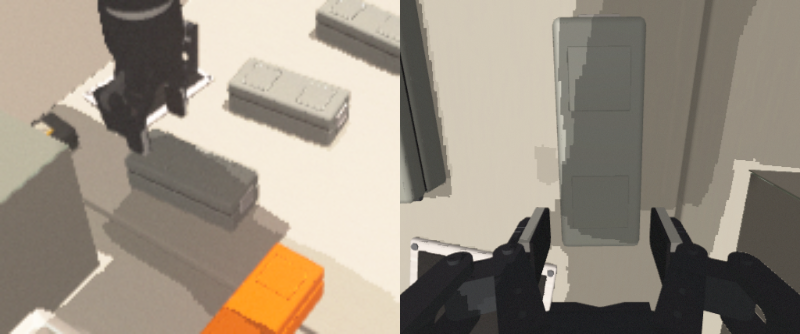

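The case fell flat and upright on the table at wrist-crop (600,130), so nothing is lost. Closure by position gives almost no partial force at that step, so I'll relocate the case and try finer closures while it rests on the table.

```bash
python3 -c "
from h import *
p=np.array([ray('wrist',q,.046) for q in [(197,21),(311,21),(303,281),(209,281)]]);print(p.round(4))
a=p[2]+p[3]-p[0]-p[1];print(p.mean(0),np.arctan2(a[1],a[0]),np.hypot(*a)/2)
c=p.mean(0);u=a/np.hypot(*a)
to(*(c+.05*u),.03,90+np.degrees(np.arctan2(a[1],a[0])))"
```

```text
[[0.4231 0.0244]
 [0.4194 0.0757]
 [0.5503 0.0862]
 [0.5539 0.0342]]
[0.48666125 0.05510601] 0.07756356029899053 0.131198352769289
shift mm [-13.2  -1.3  55. ] turn -0.39 head 94.06 tilt 0.58 j [ -2.  26. -22.  43.   0.  -6.] t 6.55
```

```bash
python3 -m jog '[[-0.6,[-0.013,-0.001,0],0],[-0.6,[-0.013,-0.001,0.03],0],[-0.6,[-0.013,-0.001,0.055],0],[-0.6,[-0.013,-0.001,0.055],0],[-0.29,[-0.013,-0.001,0.055],0],[-0.29,[-0.013,-0.001,0.055],0],[-0.29,[-0.013,-0.001,0.055],0]]' 20 | grep -v rot; 
python3 -m jog '[[-0.306,[0,0,0],0]]' 20 | grep finger
python3 -m jog '[[-0.31,[0,0,0],0]]' 20 | grep finger
python3 -m jog '[[-0.314,[0,0,0],0]]' 20 | grep finger
python3 -m jog '[[-0.31,[0,0,0],0]]' 20 | grep finger
```

```text
clock: 7.25
position: [0.537, 0.0592, 0.031]
wrist_force: [-0.6, 0.1, -2.6]
finger_gap: 0.0556
finger_force: 22.4
finger_gap: 0.0557
finger_force: 13.9
finger_gap: 0.0559
finger_force: 6.3
finger_gap: 0.0563
finger_force: 1.1
finger_gap: 0.0562
finger_force: 4.2
```

```bash
python3 -m jog '[[-0.31,[0,0,-0.01],0],[-0.31,[0,0,-0.02],0],[-0.31,[0,0,-0.03],0],[-0.31,[0,0,-0.04],0],[-0.31,[0,0,-0.05],0],[-0.31,[0,0,-0.06],0],[-0.31,[0,0,-0.07],0],[-0.1,[0,0,-0.072],0],[-0.1,[0,0,-0.072],0],[-0.1,[0,0,-0.082],0],[-0.1,[0,0,-0.082],0]]' 20 | grep -v rot; python3 m.py; python3 -c "
from h import *
im=get_image('scene')
cv2.imwrite('pics/s5.png',cv2.resize(im[150:300,120:300],None,fx=2.5,fy=2.5)[:,:,::-1])"
```

```text
clock: 8.75
position: [0.5376, 0.0589, 0.1128]
wrist_force: [0.8, 0.4, -3.2]
finger_gap: 0.0559
finger_force: 24.0
M [-0.046 -0.196 -0.022] F [ 0.8  0.4 -3.2] qd 0.027
```

View pics/s5.png

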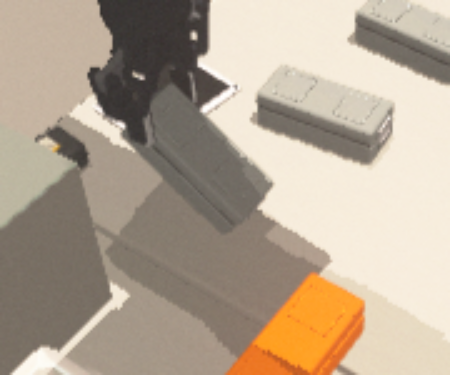

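The left case is held about 35° nose-up, clear of the table. Next I'll lower it flat with a soft grip, grip hard and lift it level.

```bash
python3 -m jog '[[-0.1,[0,0,0.01],0],[-0.31,[0,0,0.012],0],[-0.31,[0,0,0.024],0],[-0.31,[0,0,0.036],0],[-0.31,[0,0,0.048],0],[-0.31,[0,0,0.06],0],[-0.31,[0,0,0.072],0],[-0.31,[0,0,0.081],0],[-0.31,[0,0,0.081],0],[0,[0,0,0.081],0],[0,[0,0,0.081],0]]' 60 | grep -v rot
python3 -m jog '[[0,[0,0,-0.015],0],[0,[0,0,-0.03],0],[0,[0,0,-0.05],0],[0,[0,0,-0.05],0],[0,[0,0,-0.05],0]]' 60 | grep -v rot; python3 m.py
python3 -m jog '[[0,[0,0,0],0]]' 60 | grep force; python3 m.py
python3 -m jog '[[0,[0,0,0],0]]' 60 | grep force; python3 m.py
python3 -c "
from h import *
im=get_image('scene')
cv2.imwrite('pics/s6.png',cv2.resize(im[150:300,120:300],None,fx=2.5,fy=2.5)[:,:,::-1])"
```

```text
clock: 9.9
position: [0.5356, 0.0593, 0.0305]
wrist_force: [-0.4, -0.1, -3.5]
finger_gap: 0.0551
finger_force: 63.8
clock: 10.4
position: [0.5368, 0.059, 0.0808]
wrist_force: [-0.1, -0.5, -3.6]
finger_gap: 0.0552
finger_force: 64.6
M [ 0.001 -0.12   0.007] F [-0.1 -0.5 -3.6] qd 0.016
wrist_force: [-0.2, -0.1, -2.8]
finger_force: 64.6
M [ 0.017 -0.14  -0.023] F [-0.2 -0.1 -2.8] qd 0.005
wrist_force: [-0.6, 0.2, -3.3]
finger_force: 64.6
M [ 0.031 -0.149  0.023] F [-0.6  0.2 -3.3] qd 0.005
```

View pics/s6.png

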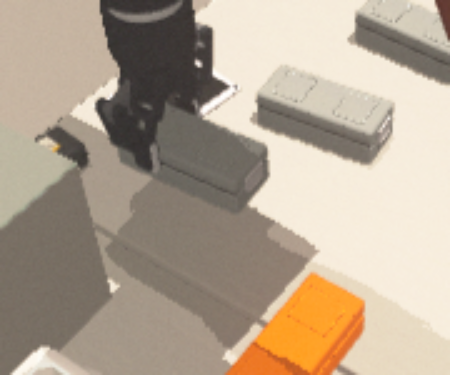

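Level, about 50 mm up. Now I'll set it down, slide the open fingers along to the other end and tip it the other way.

```bash
python3 -m jog '[[0,[0,0,0.025],0],[0,[0,0,0.049],0],[0,[0,0,0.049],0],[-0.6,[0,0,0.049],0],[-0.6,[0,0,0.049],0],[-0.6,[0.05,0,0.049],0],[-0.6,[0.1,0,0.049],0],[-0.6,[0.1,0,0.049],0],[-0.29,[0.1,0,0.049],0],[-0.29,[0.1,0,0.049],0],[-0.31,[0.1,0,0.049],0],[-0.31,[0.1,0,0.049],0]]' 20 | grep -v rot
python3 -m jog '[[-0.31,[0,0,-0.01],0],[-0.31,[0,0,-0.02],0],[-0.31,[0,0,-0.03],0],[-0.31,[0,0,-0.04],0],[-0.31,[0,0,-0.05],0],[-0.31,[0,0,-0.06],0],[-0.31,[0,0,-0.07],0],[-0.1,[0,0,-0.072],0],[-0.1,[0,0,-0.072],0],[-0.1,[0,0,-0.082],0],[-0.1,[0,0,-0.082],0],[-0.1,[0,0,-0.082],0]]' 20 | grep -v rot; python3 m.py
```

```text
clock: 11.85
position: [0.4381, 0.0521, 0.0332]
wrist_force: [-0.2, -1.0, 3.6]
finger_gap: 0.056
finger_force: 2.4
clock: 13.05
position: [0.4374, 0.0518, 0.1149]
wrist_force: [-0.3, -0.1, -0.4]
finger_gap: 0.0469
finger_force: 0.0
M [-0.03  -0.023  0.011] F [-0.3 -0.1 -0.4] qd 0.007
```

It slipped out because the grip was only 2.4 N. I'll reopen and check the case numerically with the wrist camera.

```bash
cat >> h.py <<'E'
def wcase():
    im=get_image("wrist");b=cv2.GaussianBlur(im,(5,5),0).astype(float)
    m=(((b[...,0]-b[...,2])/b[...,0]<.13)&(b[...,0]>62)).astype(np.uint8)*255
    m=cv2.morphologyEx(m,cv2.MORPH_OPEN,np.ones((7,7)))
    cs,_=cv2.findContours(m,cv2.RETR_EXTERNAL,cv2.CHAIN_APPROX_NONE)
    for c in cs:
        if cv2.contourArea(c)>4000:
            (x,y),(w,h),a=cv2.minAreaRect(np.array([ray("wrist",q[0],.046) for q in c],np.float32))
            print("case",round(x,4),round(y,4),"size",round(w,3),round(h,3),"ang",round(a,1),"bbox px",cv2.boundingRect(c))
    return im
E
python3 -m jog '[[-0.6,[0,0,-0.03],0],[-0.6,[0.02,0,-0.06],0],[-0.6,[0.02,0,-0.09],0],[-0.6,[0.02,0,-0.09],0]]' 20 | grep pos
python3 -c "
from h import *
im=wcase();cv2.imwrite('pics/w7.png',im[:,:,::-1])
to(.4845,.0565,.2,94.4)"
```

```text
position: [0.4199, 0.0499, 0.208]
case 0.4988 0.0552 size 0.143 0.055 ang 4.2 bbox px (226, 189, 61, 140)
case 0.4628 -0.0951 size 0.14 0.071 ang 5.9 bbox px (41, 138, 96, 149)
shift mm [-65.6   2.    5.9] turn -0.35 head 94.05 tilt 0.42 j [ -3.   7. -27.  56.   0.  -7.] t 13.5
```

View pics/w7.png

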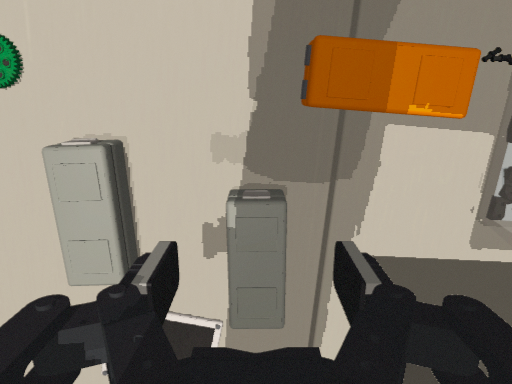

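The case is flat and upright at wrist pixel (257,262), displaced about 18 mm forward. I'll regrip near its front end with a check on the grip force.

```bash
python3 -m jog '[[-0.6,[-0.037,0,0.05],0.3],[-0.6,[-0.037,0,0.1],0.3],[-0.6,[-0.037,0,0.15],0.3],[-0.6,[-0.037,0,0.177],0.3],[-0.6,[-0.037,0,0.177],0.3],[-0.29,[-0.037,0,0.177],0.3],[-0.29,[-0.037,0,0.177],0.3],[-0.29,[-0.037,0,0.177],0.3],[-0.308,[-0.037,0,0.177],0.3],[-0.308,[-0.037,0,0.177],0.3]]' 20 | grep -v rot
python3 -m jog '[[-0.308,[0,0,0],0]]' 20 | grep finger
```

```text
clock: 14.5
position: [0.4542, 0.0534, 0.0286]
wrist_force: [1.5, 0.4, -2.2]
finger_gap: 0.0561
finger_force: 9.4
finger_gap: 0.0561
finger_force: 9.4
```

```bash
python3 -m jog '[[-0.308,[0,0,-0.01],0],[-0.308,[0,0,-0.02],0],[-0.308,[0,0,-0.03],0],[-0.308,[0,0,-0.04],0]]' 20 | grep finger;python3 m.py
python3 -m jog '[[-0.308,[0,0,-0.01],0],[-0.308,[0,0,-0.02],0],[-0.308,[0,0,-0.03],0],[-0.1,[0,0,-0.03],0],[-0.1,[0,0,-0.03],0],[-0.1,[0,0,-0.04],0],[-0.1,[0,0,-0.04],0],[-0.1,[0,0,-0.04],0]]' 20 | grep -v rot; python3 m.py; python3 -c "
from h import *
im=get_image('scene')
cv2.imwrite('pics/s8.png',cv2.resize(im[150:300,120:300],None,fx=2.5,fy=2.5)[:,:,::-1])"
```

```text
finger_gap: 0.0556
finger_force: 8.1
M [0.016 0.026 0.   ] F [ 0.3 -0.  -2.7] qd 0.263
clock: 15.8
position: [0.4543, 0.053, 0.1077]
wrist_force: [-0.9, 0.0, -2.5]
finger_gap: 0.056
finger_force: 24.6
M [0.028 0.119 0.028] F [-0.9  0.  -2.5] qd 0.008
```

```bash
python3 -c "
import cv2,numpy as np
for f in ('s5','s6','s8'):
    im=cv2.imread(f'pics/{f}.png')
    b=cv2.GaussianBlur(im,(9,9),0).astype(float)
    m=(((b[...,2]-b[...,0])/b[...,2]<.12)&(b[...,2]>45)).astype(np.uint8)*255
    m=cv2.morphologyEx(m,cv2.MORPH_OPEN,np.ones((9,9)))
    cs,_=cv2.findContours(m,cv2.RETR_EXTERNAL,cv2.CHAIN_APPROX_NONE)
    for c in cs:
        if cv2.contourArea(c)>1500:
            v=cv2.fitLine(c.astype(np.float32),cv2.DIST_L2,0,.01,.01).ravel();x=cv2.boundingRect(c);print(f,x,'slope deg',np.degrees(np.arctan2(v[1],v[0])).round(1),'area',cv2.contourArea(c))
"
```

```text
s5 (197, 0, 253, 338) slope deg 56.2 area 51264.0
s5 (77, 0, 141, 176) slope deg 64.4 area 7698.5
s6 (97, 34, 94, 149) slope deg 68.7 area 5658.5
s6 (201, 0, 249, 337) slope deg 54.9 area 40330.5
s8 (15, 285, 153, 90) slope deg -27.2 area 6006.0
s8 (66, 36, 115, 105) slope deg -41.6 area 2984.5
s8 (253, 0, 197, 325) slope deg 71.5 area 30584.0
```

```bash
python3 -m jog '[[-0.1,[0,0,0.008],0],[-0.1,[0,0,0.016],0],[-0.1,[0,0,0.016],0]]' 20 | grep finger;python3 m.py
python3 -m jog '[[-0.1,[0,0,0.006],0],[-0.1,[0,0,0.006],0]]' 20 | grep finger;python3 m.py
```

```text
finger_gap: 0.0557
finger_force: 27.7
M [-0.199  1.237  0.023] F [-7.  -0.3  5.5] qd 0.02
finger_gap: 0.0556
finger_force: 28.2
M [-0.162  1.457 -0.019] F [-8.9 -0.9  9.2] qd 0.015
```

Contact at that height confirms the tip was about 36° the other way. Next: lower it flat, grip hard, lift it level and measure the moment.

```bash
python3 -m jog '[[-0.308,[0,0,0],0],[-0.308,[0,0,0.01],0],[-0.308,[0,0,0.02],0],[-0.308,[0,0,0.03],0],[-0.308,[0,0,0.04],0],[-0.308,[0,0,0.05],0],[-0.308,[0,0,0.056],0],[-0.308,[0,0,0.056],0],[0,[0,0,0.056],0],[0,[0,0,0.056],0],[0,[0,0,0.056],0]]' 60 | grep -v rot;python3 m.py
python3 -m jog '[[0,[0,0,-0.01],0],[0,[0,0,-0.025],0],[0,[0,0,-0.045],0],[0,[0,0,-0.045],0],[0,[0,0,-0.045],0]]' 60 | grep pos; python3 m.py
python3 -m jog '[[0,[0,0,0],0]]' 60 | grep force; python3 m.py
python3 -m jog '[[0,[0,0,0],0]]' 60 | grep force; python3 m.py
python3 -c "
from h import *
wcase();to(.45,.05,.2,94.4)"; python3 m.py
```

```text
clock: 17.45
position: [0.4537, 0.0534, 0.0298]
wrist_force: [-0.5, 0.7, -2.5]
finger_gap: 0.0546
finger_force: 63.8
M [0.019 0.244 0.035] F [-0.5  0.7 -2.5] qd 0.002
position: [0.4543, 0.0531, 0.075]
M [-0.009  0.243  0.015] F [ 0.3  0.4 -2.8] qd 0.024
wrist_force: [-1.0, 0.1, -4.1]
finger_force: 64.3
M [-0.022  0.267  0.004] F [-1.   0.1 -4.1] qd 0.009
wrist_force: [-0.5, 0.9, -3.3]
finger_force: 64.3
M [-0.043  0.245 -0.022] F [-0.5  0.9 -3.3] qd 0.003
case 0.4463 -0.0575 size 0.1 0.016 ang 5.9 bbox px (0, 111, 63, 195)
M [-0.003  0.201 -0.012] F [-0.2  1.6 -3.8] qd 0.002Traceback (most recent call last):
  File "<string>", line 3, in <module>
    wcase();to(.45,.05,.2,94.4)
    ~~~~~^^
  File "h.py", line 27, in wcase
    (x,y),(w,h),a=cv2.minAreaRect(np.array([ray("wrist",q[0],.046) for q in c],np.float32))
                                            ~~~^^^^^^^^^^^^^^^^^^^
  File "h.py", line 4, in ray
    c=camera_info(cam);R=np.array(c["R"]);t=np.array(c["t"]);K=np.array(c["intrinsics"])
ValueError: time passes only in moves, steps and waits
```

Level moment with this grip is about 0.24 N m, but a fixed load should give about 0.155. To check, I'll jerk the case along its length while level and see whether the moment shifts.

```bash
python3 -m jog '[[0,[0.035,0,0],0]]' 60 | grep pos; python3 m.py
for i in 1 2 3 ; do python3 -m jog '[[0,[0,0,0],0]]' 60 | grep pos; python3 m.py; done
python3 -m jog '[[0,[0,0,0],0],[0,[0,0,0],0],[0,[0,0,0],0],[0,[0,0,0],0]]' 60 | grep pos; python3 m.py
for i in 1 2 3 ; do python3 -m jog '[[0,[0,0,0],0]]' 60 | grep clock; python3 m.py; done
```

```text
position: [0.4229, 0.0506, 0.0751]
M [-0.043  0.183 -0.05 ] F [ 0.  -0.1 -3.7] qd 0.967
position: [0.4134, 0.0511, 0.0737]
M [-0.02   0.221 -0.016] F [-1.4 -0.3 -4.2] qd 0.078
position: [0.4181, 0.0509, 0.0747]
M [ 0.021  0.089 -0.003] F [ 1.5 -0.5 -3.1] qd 0.041
position: [0.4197, 0.0508, 0.075]
M [-0.01   0.077  0.025] F [ 1.5  0.6 -3.1] qd 0.011
position: [0.4191, 0.0509, 0.075]
M [0.011 0.122 0.019] F [-0.1 -0.3 -3.7] qd 0.002
clock: 19.1
M [-0.02   0.137  0.009] F [-0.4 -0.4 -3.6] qd 0.004
clock: 19.2
M [-0.036  0.008 -0.015] F [-0.7 -0.1 -4.5] qd 0.002
clock: 19.3
M [-0.026  0.169  0.005] F [ 0.1  0.2 -3.4] qd 0.002
```

The moment fell from a steady 0.24 to roughly 0.1 and now varies, so something is rolling: the left case is the strong suspect. I'll set it back and go on to the middle case.

```bash
python3 -m jog '[[0,[-0.008,0,0.01],0],[0,[-0.016,0,0.02],0],[0,[-0.016,0,0.035],0],[0,[-0.016,0,0.0445],0],[0,[-0.016,0,0.0445],0],[0,[-0.016,0,0.0445],0],[-0.6,[-0.016,0,0.0445],0],[-0.6,[-0.016,0,0.0445],0],[-0.6,[-0.016,0,0],0],[-0.6,[-0.016,0,-0.045],0],[-0.6,[-0.016,0,-0.06],0],[-0.6,[-0.016,0,-0.06],0]]' 60 | grep -v rot
python3 -c "
from h import *
to(.5127,-.0948,.135,96.6)"
```

```text
clock: 20.5
position: [0.4376, 0.0516, 0.1375]
wrist_force: [0.1, 0.6, -1.2]
finger_gap: 0.0683
finger_force: 0.0
shift mm [ -65.3 -151.     1.7] turn -2.84 head 93.76 tilt 0.31 j [ -3.  13. -31.  46.   0.  -7.] t 20.5
```

```bash
python3 -m jog '[[-0.8,[-0.065,-0.151,0],-2.8],[-0.8,[-0.065,-0.151,0],-2.8],[-0.8,[-0.065,-0.151,0],-2.8],[-0.8,[-0.065,-0.151,0],-2.8],[-0.8,[-0.065,-0.151,0],-2.8]]' 20 | grep pos
python3 -c "
from h import *
wcase()
to(.5127,-.0948,.03,96.6)"
```

```text
position: [0.5105, -0.0965, 0.1323]
case 0.4773 0.0503 size 0.136 0.061 ang 4.8 bbox px (423, 74, 89, 204)
case 0.4666 -0.1026 size 0.135 0.055 ang 5.8 bbox px (207, 24, 94, 217)
case 0.4607 -0.2478 size 0.022 0.122 ang 85.2 bbox px (0, 0, 40, 199)
shift mm [ -4.3  -1.  102.3] turn -0.14 head 96.46 tilt 0.71 j [-19.  22. -20.  49.   0. -25.] t 21.05
```

```bash
python3 -m jog '[[-0.8,[-0.003,0,0.05],0],[-0.8,[-0.003,0,0.085],0],[-0.8,[-0.003,0,0.102],0],[-0.8,[-0.003,0,0.102],0],[-0.29,[-0.003,0,0.102],0],[-0.29,[-0.003,0,0.102],0],[-0.29,[-0.003,0,0.102],0],[-0.29,[-0.003,0,0.102],0],[-0.308,[-0.003,0,0.102],0],[-0.308,[-0.003,0,0.102],0]]' 20 | grep -v rot
python3 -m jog '[[-0.308,[0,0,0],0]]' 20 | grep finger;python3 m.py
```

```text
clock: 22.05
position: [0.513, -0.0939, 0.0328]
wrist_force: [-2.2, 2.6, 7.8]
finger_gap: 0.0557
finger_force: 20.6
finger_gap: 0.0557
finger_force: 20.6
M [0.165 0.319 0.049] F [-1.4  2.   7.2] qd 0.001
```

```bash
python3 -m jog '[[-0.312,[0,0,0],0],[-0.312,[0,0,0],0]]' 20 | grep finger
python3 -m jog '[[-0.315,[0,0,0],0],[-0.315,[0,0,0],0]]' 20 | grep finger;python3 m.py
```

```text
finger_gap: 0.0556
finger_force: 14.5
finger_gap: 0.0561
finger_force: 10.3
M [ 0.14   0.225 -0.026] F [-1.8  2.4  5.8] qd 0.002
```

```bash
python3 -m jog '[[-0.316,[0,0,-0.01],0],[-0.316,[0,0,-0.02],0],[-0.316,[0,0,-0.03],0],[-0.316,[0,0,-0.04],0]]' 20 | grep finger;python3 m.py
python3 -m jog '[[-0.316,[0,0,-0.01],0],[-0.316,[0,0,-0.02],0],[-0.316,[0,0,-0.03],0],[-0.1,[0,0,-0.03],0],[-0.1,[0,0,-0.03],0],[-0.1,[0,0,-0.042],0],[-0.1,[0,0,-0.042],0],[-0.1,[0,0,-0.042],0]]' 20 | grep -v rot; python3 m.py
python3 -m jog '[[-0.1,[0,0,0.01],0],[-0.1,[0,0,0.02],0],[-0.1,[0,0,0.02],0]]' 20 | grep finger;python3 m.py
```

```text
finger_gap: 0.056
finger_force: 0.0
M [-0.035  0.034  0.029] F [ 0.2  1.3 -0.5] qd 0.236
clock: 23.75
position: [0.5132, -0.0944, 0.1137]
wrist_force: [0.9, -0.1, 0.6]
finger_gap: 0.047
finger_force: 0.0
M [ 0.049 -0.011 -0.021] F [ 0.9 -0.1  0.6] qd 0.008
finger_gap: 0.047
finger_force: 0.0
M [0.051 0.011 0.03 ] F [-0.6 -0.5 -0.7] qd 0.033
```

```bash
python3 -m jog '[[-0.8,[0,0,-0.03],0],[-0.8,[0,0,-0.045],0],[-0.8,[0,0,-0.045],0],[-0.8,[0,0,-0.045],0]]' 20 | grep pos
python3 -c "
from h import *
wcase()
to(.5127,-.0948,.03,96.6)"
```

```text
position: [0.5131, -0.0944, 0.138]
case 0.4779 0.0493 size 0.136 0.061 ang 4.0 bbox px (417, 70, 95, 201)
case 0.4687 -0.1002 size 0.135 0.055 ang 6.9 bbox px (210, 24, 91, 213)
case 0.462 -0.2495 size 0.025 0.12 ang 85.3 bbox px (0, 0, 42, 192)
shift mm [ -1.   -1.2 107.6] turn -0.04 head 96.56 tilt 0.65 j [-19.  22. -19.  50.   0. -25.] t 24.5
```

```bash
python3 -m jog '[[-0.8,[-0.003,-0.001,0.05],0],[-0.8,[-0.003,-0.001,0.09],0],[-0.8,[-0.003,-0.001,0.107],0],[-0.8,[-0.003,-0.001,0.107],0],[-0.29,[-0.003,-0.001,0.107],0],[-0.29,[-0.003,-0.001,0.107],0],[-0.29,[-0.003,-0.001,0.107],0],[-0.29,[-0.003,-0.001,0.107],0],[-0.307,[-0.003,-0.001,0.107],0],[-0.307,[-0.003,-0.001,0.107],0]]' 20 | grep -v rot
python3 -m jog '[[-0.307,[0,0,-0.008],0],[-0.307,[0,0,-0.015],0]]' 20 | grep finger;python3 m.py
```

```text
clock: 25.5
position: [0.516, -0.0947, 0.0321]
wrist_force: [0.4, 1.3, 5.7]
finger_gap: 0.0556
finger_force: 12.2
finger_gap: 0.0555
finger_force: 9.1
M [ 0.002 -0.084 -0.012] F [ 0.8  0.5 -2.5] qd 0.165
```

```bash
python3 -m jog '[[-0.307,[0,0,-0.01],0],[-0.307,[0,0,-0.02],0],[-0.307,[0,0,-0.03],0],[-0.307,[0,0,-0.03],0]]' 20 | grep finger;python3 m.py
python3 -m jog '[[-0.307,[0,0,-0.01],0],[-0.307,[0,0,-0.02],0],[-0.307,[0,0,-0.025],0],[-0.1,[0,0,-0.025],0],[-0.1,[0,0,-0.025],0],[-0.1,[0,0,-0.036],0],[-0.1,[0,0,-0.036],0],[-0.1,[0,0,-0.036],0]]' 20 | grep -v rot; python3 m.py
python3 -m jog '[[-0.1,[0,0,0.01],0],[-0.1,[0,0,0.018],0],[-0.1,[0,0,0.018],0]]' 20 | grep finger;python3 m.py
```

```text
finger_gap: 0.0561
finger_force: 9.7
M [ 0.193 -0.672 -0.063] F [ 3.4 -0.2  3.2] qd 0.039
clock: 26.9
position: [0.5164, -0.0951, 0.1127]
wrist_force: [0.2, 1.0, -3.0]
finger_gap: 0.0555
finger_force: 24.8
M [-0.009 -0.133 -0.05 ] F [ 0.2  1.  -3. ] qd 0.009
finger_gap: 0.0557
finger_force: 24.7
M [ 0.096 -0.119  0.011] F [ 0.   0.8 -3.7] qd 0.025
```

```bash
python3 -m jog '[[-0.1,[0,0,0.007],0],[-0.1,[0,0,0.007],0]]' 20 | grep pos;python3 m.py
python3 -m jog '[[-0.1,[0,0,0.007],0],[-0.1,[0,0,0.007],0]]' 20 | grep pos;python3 m.py
python3 -c "
from h import *
wcase()"
```

```text
position: [0.5164, -0.0949, 0.0871]
M [ 0.021 -0.203  0.01 ] F [ 0.4 -0.8 -0.2] qd 0.023
position: [0.519, -0.0952, 0.0817]
M [ 0.104 -0.824  0.068] F [4.4 0.6 4.6] qd 0.021
case 0.4977 0.0211 size 0.107 0.025 ang 18.1 bbox px (464, 114, 48, 194)
case 0.4762 0.006 size 0.116 0.015 ang 3.5 bbox px (438, 55, 74, 229)
case 0.5023 -0.1045 size 0.17 0.083 ang 12.5 bbox px (185, 24, 147, 324)
```

The middle case tipped about 29°: the tail meets the table at a rise of 55 mm. Now level, with the same jerk test.

```bash
python3 -m jog '[[-0.307,[0,0,0.01],0],[-0.307,[0,0,0.02],0],[-0.307,[0,0,0.03],0],[-0.307,[0,0,0.04],0],[-0.307,[0,0,0.049],0],[-0.307,[0,0,0.05],0],[-0.307,[0,0,0.05],0],[0,[0,0,0.05],0],[0,[0,0,0.05],0],[0,[0,0,0.05],0]]' 60 | grep -v rot
python3 -m jog '[[0,[0,0,-0.01],0],[0,[0,0,-0.025],0],[0,[0,0,-0.045],0],[0,[0,0,-0.045],0],[0,[0,0,-0.045],0]]' 60 | grep pos; python3 m.py
for i in 1 2 3 ; do python3 -m jog '[[0,[0,0,0],0]]' 60 >/dev/null; python3 m.py; done
python3 -m jog '[[0,[0.035,0,0],0]]' 60 | grep pos; python3 m.py
for i in 1 2 3 4 5 6; do python3 -m jog '[[0,[0,0,0],0]]' 60 >/dev/null; python3 m.py; done
```

```text
clock: 28.65
position: [0.5147, -0.0944, 0.03]
wrist_force: [0.4, 1.0, -2.2]
finger_gap: 0.0551
finger_force: 63.4
position: [0.5158, -0.095, 0.0755]
M [-0.007 -0.174 -0.046] F [-0.7  0.3 -3.7] qd 0.018
M [-0.001 -0.088 -0.03 ] F [-0.7  0.2 -2.4] qd 0.007
M [ 0.023 -0.14  -0.025] F [ 0.2 -0.6 -3. ] qd 0.005
M [ 0.042 -0.121 -0.015] F [-0.1  0.  -2.4] qd 0.004
position: [0.4844, -0.0994, 0.0757]
M [-0.083 -0.144 -0.017] F [-0.3  0.6 -1.7] qd 0.983
M [ 0.019 -0.127  0.01 ] F [-0.5  0.8 -3.4] qd 0.077
M [-0.015 -0.224  0.005] F [ 0.4 -1.  -2.6] qd 0.039
M [ 0.044 -0.164 -0.019] F [ 0.2  0.2 -2.7] qd 0.009
M [-0.019 -0.175  0.031] F [-0.1  0.6 -3.1] qd 0.003
M [-0.015 -0.15  -0.022] F [-0.1 -0.6 -3.3] qd 0.005
M [ 0.04  -0.141 -0.021] F [-1.1 -0.4 -2.5] qd 0.003
```

The middle case gives about −0.13 before and −0.16 after the jerk. That is unchanged within noise, so nothing is loose in it. Return it, set it flat and tip it a second time.

```bash
python3 -m jog '[[0,[-0.015,0,0.01],0],[0,[-0.03,0,0.025],0],[0,[-0.035,0,0.038],0],[0,[-0.035,0,0.0445],0],[0,[-0.035,0,0.0445],0],[-0.29,[-0.035,0,0.0445],0],[-0.307,[-0.035,0,0.0445],0],[-0.307,[-0.035,0,0.0445],0]]' 20 | grep -v rot
python3 -m jog '[[-0.307,[0,0,-0.01],0],[-0.307,[0,0,-0.02],0],[-0.307,[0,0,-0.03],0],[-0.307,[0,0,-0.04],0],[-0.307,[0,0,-0.05],0],[-0.307,[0,0,-0.05],0]]' 20 | grep finger;python3 m.py
python3 -m jog '[[-0.307,[0,0,-0.01],0],[-0.307,[0,0,-0.02],0],[-0.1,[0,0,-0.02],0],[-0.1,[0,0,-0.02],0],[-0.1,[0,0,-0.033],0],[-0.1,[0,0,-0.033],0]]' 20 | grep -v rot; python3 m.py
python3 -m jog '[[-0.1,[0,0,0.01],0],[-0.1,[0,0,0.02],0],[-0.1,[0,0,0.02],0]]' 20 | grep pos;python3 m.py
python3 -m jog '[[-0.1,[0,0,0.007],0],[-0.1,[0,0,0.007],0]]' 20 | grep pos;python3 m.py
```

```text
clock: 30.95
position: [0.5151, -0.0946, 0.031]
wrist_force: [-0.5, 0.5, -3.6]
finger_gap: 0.0555
finger_force: 10.8
finger_gap: 0.0558
finger_force: 10.3
M [-0.022 -0.124  0.03 ] F [ 0.1  0.8 -2.8] qd 0.03
clock: 32.15
position: [0.5166, -0.0952, 0.1146]
wrist_force: [0.0, -1.2, -2.6]
finger_gap: 0.0558
finger_force: 25.2
M [-0.015 -0.112 -0.019] F [ 0.  -1.2 -2.6] qd 0.035
position: [0.5142, -0.0944, 0.0915]
M [ 0.031 -0.076 -0.014] F [ 0.1 -0.1 -2.7] qd 0.034
position: [0.5152, -0.0947, 0.0858]
M [ 0.058 -0.07   0.033] F [-0.5  0.6 -3.8] qd 0.018
```

```bash
python3 -m jog '[[-0.308,[0,0,-0.012],0],[-0.309,[0,0,-0.012],0]]' 20 | grep finger;python3 m.py
python3 -m jog '[[-0.31,[0,0,0],0]]' 20 | grep finger;python3 m.py
python3 -m jog '[[-0.311,[0,0,0],0]]' 20 | grep finger;python3 m.py
```

```text
finger_gap: 0.0558
finger_force: 5.6
M [-0.036 -0.054 -0.018] F [-1.  -0.6 -3.1] qd 0.033
finger_gap: 0.0557
finger_force: 3.8
M [ 0.038 -0.66  -0.005] F [1.7 0.7 3.3] qd 0.018
finger_gap: 0.056
finger_force: 1.6
M [ 0.034 -0.387  0.046] F [2.4 0.1 1.6] qd 0.004
```

```bash
python3 -m jog '[[-0.1,[0,0,0],0],[-0.1,[0,0,0],0],[-0.1,[0,0,-0.02],0],[-0.1,[0,0,-0.02],0]]' 20 | grep -v rot; python3 m.py
python3 -m jog '[[-0.1,[0,0,0.01],0],[-0.1,[0,0,0.022],0],[-0.1,[0,0,0.022],0]]' 20 | grep -v rot; python3 m.py
```

```text
clock: 33.45
position: [0.5168, -0.0953, 0.1201]
wrist_force: [1.1, -0.2, -2.7]
finger_gap: 0.0558
finger_force: 24.4
M [ 0.02  -0.049 -0.016] F [ 1.1 -0.2 -2.7] qd 0.052
clock: 33.75
position: [0.5177, -0.0949, 0.0959]
wrist_force: [5.6, 1.5, 4.7]
finger_gap: 0.0557
finger_force: 25.3
M [ 0.163 -1.238 -0.021] F [5.6 1.5 4.7] qd 0.026
```

The middle case is tipped about 35° again. Now to set it flat, release it and go to the right case.

```bash
python3 -m jog '[[-0.308,[0,0,0.01],0],[-0.308,[0,0,0.022],0],[-0.308,[0,0,0.034],0],[-0.308,[0,0,0.046],0],[-0.308,[0,0,0.058],0],[-0.308,[0,0,0.065],0],[-0.308,[0,0,0.065],0],[-0.8,[0,0,0.065],0],[-0.8,[0,0,0.065],0],[-0.8,[0,0,0.02],0],[-0.8,[0,0,-0.03],0],[-0.8,[0,0,-0.045],0]]' 20 | grep -v rot
python3 -c "
from h import *
wcase()
to(.500,-.2685,.135,86.7)"
```

```text
clock: 34.95
position: [0.5186, -0.0959, 0.1466]
wrist_force: [0.5, -0.6, -0.6]
finger_gap: 0.0769
finger_force: 0.0
case 0.4793 0.0493 size 0.136 0.061 ang 4.2 bbox px (416, 62, 96, 197)
case 0.5326 -0.0752 size 0.217 0.098 ang 4.7 bbox px (216, 59, 129, 287)
case 0.4649 -0.2545 size 0.033 0.117 ang 85.9 bbox px (0, 0, 52, 181)
shift mm [  38.5 -169.2   11.8] turn 9.86 head 96.56 tilt 0.17 j [-18.  21. -18.  51.   0. -25.] t 35.0
```

```bash
python3 -m jog '[[-0.8,[0.039,-0.169,0.01],9.8],[-0.8,[0.039,-0.169,0.01],9.8],[-0.8,[0.039,-0.169,0.01],9.8],[-0.8,[0.039,-0.169,0.01],9.8],[-0.8,[0.039,-0.169,0.01],9.8],[-0.8,[0.039,-0.169,0.01],9.8]]' 20 | grep pos
python3 -c "
from h import *
wcase()
to(.500,-.2685,.03,86.7)"
```

```text
position: [0.4963, -0.2674, 0.1308]
case 0.5036 -0.1189 size 0.157 0.045 ang 6.0 bbox px (448, 79, 64, 232)
case 0.453 -0.271 size 0.055 0.135 ang 86.6 bbox px (200, 24, 93, 218)
shift mm [ -4.7  -2.1 100.9] turn 0.05 head 86.75 tilt 0.65 j [-36.  26. -12.  52.  -0. -32.] t 35.65
```

```bash
cat >> h.py <<'E'
def tcase():
    im=get_image("top");b=cv2.GaussianBlur(im,(5,5),0).astype(float)
    m=(((b[...,0]-b[...,2])/b[...,0]<.13)&(b[...,0]>70)).astype(np.uint8)*255
    m=cv2.morphologyEx(m,cv2.MORPH_OPEN,np.ones((5,5)));m[:150]=0;m[245:]=0;m[:,:165]=0;m[:,345:]=0
    cs,_=cv2.findContours(m,cv2.RETR_EXTERNAL,cv2.CHAIN_APPROX_NONE)
    for c in cs:
        if cv2.contourArea(c)>300:
            (x,y),(w,h),a=cv2.minAreaRect(np.array([ray("top",q[0],.046) for q in c],np.float32))
            print("top case",round(x,4),round(y,4),"size",round(w,3),round(h,3),"ang",round(a,1),"bbox",cv2.boundingRect(c))
    return im
E
python3 -c "
from h import *
im=tcase();cv2.imwrite('pics/t9.png',im[:,:,::-1])"
```

```text
top case 0.4778 0.0538 size 0.138 0.058 ang 4.1 bbox (173, 164, 25, 56)
top case 0.5112 -0.0921 size 0.101 0.053 ang 5.4 bbox (233, 159, 23, 42)
top case 0.5551 -0.0182 size 0.055 0.167 ang 1.4 bbox (182, 150, 68, 23)
```

Middle case: its far end is at x≈0.561, so its centre is about 26 mm from its start, within limits. Gripping the right case.

```bash
python3 -m jog '[[-0.8,[-0.005,-0.005,0.05],0],[-0.8,[-0.005,-0.005,0.085],0],[-0.8,[-0.005,-0.005,0.101],0],[-0.8,[-0.005,-0.005,0.101],0],[-0.29,[-0.005,-0.005,0.101],0],[-0.29,[-0.005,-0.005,0.101],0],[-0.29,[-0.005,-0.005,0.101],0],[-0.29,[-0.005,-0.005,0.101],0],[-0.307,[-0.005,-0.005,0.101],0],[-0.307,[-0.005,-0.005,0.101],0]]' 20 | grep -v rot
python3 -m jog '[[-0.307,[0,0,-0.01],0],[-0.307,[0,0,-0.02],0],[-0.308,[0,0,-0.03],0],[-0.308,[0,0,-0.03],0]]' 20 | grep finger;python3 m.py
```

```text
clock: 36.7
position: [0.5017, -0.2724, 0.0316]
wrist_force: [1.5, 2.5, 6.0]
finger_gap: 0.056
finger_force: 11.8
finger_gap: 0.0559
finger_force: 7.8
M [-0.042 -0.393  0.002] F [2.3 0.5 0.6] qd 0.036
```

```bash
python3 -m jog '[[-0.308,[0,0,-0.01],0],[-0.308,[0,0,-0.02],0],[-0.308,[0,0,-0.03],0],[-0.308,[0,0,-0.035],0]]' 20 | grep finger;python3 m.py
python3 -m jog '[[-0.309,[0,0,0],0],[-0.309,[0,0,0],0]]' 20 | grep finger;python3 m.py
```

```text
finger_gap: 0.0562
finger_force: 7.3
M [-0.057 -0.091 -0.02 ] F [ 1.1  0.6 -2.7] qd 0.097
finger_gap: 0.0558
finger_force: 5.9
M [ 0.037 -0.823 -0.033] F [4.5 0.5 5.5] qd 0.007
```

```bash
python3 -m jog '[[-0.1,[0,0,0],0],[-0.1,[0,0,0],0],[-0.1,[0,0,-0.018],0],[-0.1,[0,0,-0.018],0],[-0.1,[0,0,-0.018],0]]' 20 | grep -v rot; python3 m.py
python3 -m jog '[[-0.1,[0,0,0.016],0],[-0.308,[0,0,0.02],0],[-0.308,[0,0,0.032],0],[-0.308,[0,0,0.044],0],[-0.308,[0,0,0.056],0],[-0.308,[0,0,0.068],0],[-0.308,[0,0,0.08],0],[-0.308,[0,0,0.083],0],[-0.308,[0,0,0.083],0],[0,[0,0,0.083],0],[0,[0,0,0.083],0],[0,[0,0,0.083],0]]' 60 | grep -v rot; python3 m.py
python3 -m jog '[[0,[0,0,-0.01],0],[0,[0,0,-0.025],0],[0,[0,0,-0.045],0],[0,[0,0,-0.045],0],[0,[0,0,-0.045],0]]' 60 | grep pos; python3 m.py
for i in 1 2 3 ; do python3 -m jog '[[0,[0,0,0],0]]' 60 >/dev/null; python3 m.py; done
python3 -m jog '[[0,[0.035,0,0],0]]' 60 | grep pos; python3 m.py
for i in 1 2 3 4 5 6; do python3 -m jog '[[0,[0,0,0],0]]' 60 >/dev/null; python3 m.py; done
```

```text
clock: 38.2
position: [0.501, -0.2725, 0.1126]
wrist_force: [-0.0, 0.4, -4.3]
finger_gap: 0.0554
finger_force: 24.3
M [-0.029 -0.108  0.021] F [-0.   0.4 -4.3] qd 0.012
clock: 39.4
position: [0.5, -0.272, 0.0297]
wrist_force: [-0.4, -0.4, -3.7]
finger_gap: 0.055
finger_force: 63.8
M [-0.013 -0.193 -0.004] F [-0.4 -0.4 -3.7] qd 0.002
position: [0.5012, -0.2726, 0.0755]
M [ 0.006 -0.136 -0.003] F [ 0.7  0.6 -5.6] qd 0.02
M [ 0.016 -0.12   0.023] F [ 0.6  0.2 -2.9] qd 0.008
M [-0.077 -0.063 -0.041] F [-0.3  0.2 -4. ] qd 0.004
M [ 0.03  -0.131  0.052] F [ 0.1 -0.2 -3.1] qd 0.004
position: [0.469, -0.2715, 0.0755]
M [-0.096 -0.1    0.056] F [-0.2 -0.9 -3. ] qd 0.98
M [-0.003 -0.064 -0.018] F [-0.2  0.1 -2.9] qd 0.073
M [-0.03  -0.162  0.009] F [-0.3 -0.  -2.6] qd 0.036
M [-0.015 -0.059 -0.028] F [ 0.2 -0.4 -2.7] qd 0.007
M [-0.025 -0.165 -0.007] F [-0.2 -0.2 -3.1] qd 0.004
M [-0.003 -0.126 -0.005] F [ 0.5  0.2 -3.5] qd 0.005
M [-0.033 -0.102 -0.013] F [ 0.3 -0.5 -4.3] qd 0.002
```

The right case is unchanged at about −0.11, so it's quiet. Second tip of the right case.

```bash
python3 -m jog '[[0,[-0.015,0,0.01],0],[0,[-0.03,0,0.025],0],[0,[-0.035,0,0.038],0],[0,[-0.035,0,0.0445],0],[0,[-0.035,0,0.0445],0],[-0.29,[-0.035,0,0.0445],0],[-0.308,[-0.035,0,0.0445],0],[-0.308,[-0.035,0,0.0445],0]]' 20 | grep -v rot
python3 -m jog '[[-0.308,[0,0,-0.01],0],[-0.308,[0,0,-0.02],0],[-0.308,[0,0,-0.03],0],[-0.308,[0,0,-0.04],0],[-0.308,[0,0,-0.05],0],[-0.308,[0,0,-0.06],0],[-0.308,[0,0,-0.067],0],[-0.309,[0,0,-0.067],0],[-0.309,[0,0,-0.067],0]]' 20 | grep finger;python3 m.py
python3 -m jog '[[-0.31,[0,0,0],0]]' 20 | grep finger;python3 m.py
```

```text
clock: 41.7
position: [0.5004, -0.2723, 0.031]
wrist_force: [0.3, -0.2, -3.1]
finger_gap: 0.0558
finger_force: 8.3
finger_gap: 0.0558
finger_force: 5.6
M [ 0.012 -0.07   0.001] F [-0.   0.3 -3.3] qd 0.01
finger_gap: 0.0562
finger_force: 3.5
M [ 0.156 -0.042 -0.057] F [-0.2  0.7 -1.5] qd 0.003
```

```bash
python3 -m jog '[[-0.31,[0,0,0],0]]' 20 | grep finger;python3 m.py
python3 -m jog '[[-0.1,[0,0,0],0],[-0.1,[0,0,0],0]]' 20 | grep finger; python3 m.py
```

```text
finger_gap: 0.0561
finger_force: 3.5
M [ 0.081 -0.107 -0.041] F [ 1.2  0.9 -1.8] qd 0.002
finger_gap: 0.0557
finger_force: 23.0
M [ 0.144 -0.036 -0.028] F [ 0.5  0.7 -2.6] qd 0.001
```

```bash
python3 -m jog '[[-0.1,[0,0,-0.018],0],[-0.1,[0,0,-0.018],0],[-0.1,[0,0,-0.018],0]]' 20 | grep finger; python3 m.py
python3 -m jog '[[-0.1,[0,0,0.02],0],[-0.1,[0,0,0.02],0]]' 20 | grep pos; python3 m.py
python3 -m jog '[[-0.1,[0,0,0.006],0],[-0.1,[0,0,0.006],0]]' 20 | grep pos; python3 m.py
```

```text
finger_gap: 0.0556
finger_force: 23.2
M [-0.01  -0.061 -0.01 ] F [ 0.5 -0.7 -3.3] qd 0.015
position: [0.502, -0.2731, 0.0948]
M [-0.113 -0.038  0.033] F [-0.5 -0.7 -1.8] qd 0.05
position: [0.5046, -0.2737, 0.0916]
M [ 0.354 -1.521 -0.013] F [ 7.4  0.7 12.8] qd 0.01
```

The right case also tipped about 34°. Lowering it flat, releasing it and moving to the left case.

```bash
python3 -m jog '[[-0.308,[0,0,0.01],0],[-0.308,[0,0,0.02],0],[-0.308,[0,0,0.032],0],[-0.308,[0,0,0.044],0],[-0.308,[0,0,0.055],0],[-0.308,[0,0,0.06],0],[-0.308,[0,0,0.06],0],[-0.8,[0,0,0.06],0],[-0.8,[0,0,0.06],0],[-0.8,[0,0,0.01],0],[-0.8,[0,0,-0.04],0],[-0.8,[0,0,-0.08],0]]' 20 | grep -v rot
python3 -c "
from h import *
wcase();tcase()
to(.478,.052,.15,94.1)"
```

```text
clock: 44.9
position: [0.5021, -0.2732, 0.1728]
wrist_force: [0.5, -0.8, -0.5]
finger_gap: 0.0769
finger_force: 0.0
case 0.5074 -0.2757 size 0.056 0.141 ang 86.7 bbox px (220, 99, 75, 172)
case 0.5199 -0.1008 size 0.184 0.07 ang 1.9 bbox px (427, 74, 85, 224)
top case 0.4777 0.0542 size 0.138 0.058 ang 4.2 bbox (173, 164, 25, 56)
top case 0.5149 -0.092 size 0.094 0.054 ang 6.0 bbox (233, 159, 23, 39)
top case 0.5496 0.0017 size 0.065 0.212 ang 1.4 bbox (165, 150, 86, 27)
shift mm [ 45.1 324.9  25.7] turn -7.35 head 86.75 tilt 0.1 j [-36.  25.  -8.  58.  -0. -33.] t 45.0
```

The right case crept about 55 mm forward during the last lowering, so I'll regrip it and put it back.

```bash
python3 -m jog '[[-0.8,[-0.006,-0.002,0.05],0],[-0.8,[-0.006,-0.002,0.1],0],[-0.8,[-0.006,-0.002,0.142],0],[-0.8,[-0.006,-0.002,0.142],0],[0,[-0.006,-0.002,0.142],0],[0,[-0.006,-0.002,0.142],0],[0,[-0.006,-0.002,0.142],0],[0,[-0.006,-0.002,0.142],0],[0,[-0.006,-0.002,0.132],0]]' 60 | grep -v rot
python3 -m jog '[[0,[0.02,0,-0.01],0],[0,[0.04,0.003,-0.01],0],[0,[0.054,0.006,-0.01],0],[0,[0.054,0.006,0],0],[0,[0.054,0.006,0.009],0],[0,[0.054,0.006,0.009],0],[-0.8,[0.054,0.006,0.009],0],[-0.8,[0.054,0.006,0.009],0],[-0.8,[0.054,0.006,-0.04],0],[-0.8,[0.054,0.006,-0.09],0],[-0.8,[0.054,0.006,-0.13],0],[-0.8,[0.054,0.006,-0.13],0]]' 60 | grep -v rot
python3 -c "
from h import *
wcase();tcase()
to(.478,.0535,.12,94.1)"
```

```text
clock: 45.9
position: [0.5064, -0.2746, 0.0382]
wrist_force: [-0.1, -0.6, -3.7]
finger_gap: 0.0548
finger_force: 64.3
clock: 47.1
position: [0.4573, -0.2683, 0.1737]
wrist_force: [0.7, 0.1, 0.6]
finger_gap: 0.0769
finger_force: 0.0
case 0.4961 -0.1 size 0.157 0.068 ang 7.2 bbox px (422, 130, 90, 176)
case 0.4471 -0.266 size 0.054 0.135 ang 86.5 bbox px (222, 87, 75, 173)
top case 0.478 0.0537 size 0.138 0.057 ang 4.6 bbox (173, 164, 25, 56)
top case 0.4933 -0.0944 size 0.137 0.054 ang 6.6 bbox (233, 159, 26, 56)
top case 0.5384 0.0001 size 0.088 0.214 ang 1.4 bbox (165, 150, 87, 36)
shift mm [ -5.3 320.8  49.9] turn -7.33 head 86.77 tilt 0.45 j [-38.  20. -15.  55.  -0. -35.] t 47.2
```

The right case is back within 10 mm and the middle one is 26 mm off, both fine. Fetching the left case at mid-length.

```bash
python3 -m jog '[[-0.8,[-0.005,0.321,0],-7.3],[-0.8,[-0.005,0.321,0],-7.3],[-0.8,[-0.005,0.321,0],-7.3],[-0.8,[-0.005,0.321,0],-7.3],[-0.8,[-0.005,0.321,0],-7.3],[-0.8,[-0.005,0.321,0],-7.3],[-0.8,[-0.005,0.321,0],-7.3],[-0.8,[-0.005,0.321,0.03],-7.3],[-0.8,[-0.005,0.321,0.05],-7.3],[-0.8,[-0.005,0.321,0.05],-7.3]]' 60 | grep pos
python3 -c "
from h import *
wcase()
to(.478,.0537,.03,94.1)"
```

```text
position: [0.474, 0.0548, 0.1161]
case 0.492 -0.0794 size 0.053 0.137 ang 82.9 bbox px (0, 112, 82, 201)
case 0.4964 0.0497 size 0.09 0.175 ang 76.9 bbox px (152, 105, 151, 243)
shift mm [-4.1 -1.5 87.6] turn -0.03 head 94.07 tilt 0.84 j [ -2.  19. -27.  45.   0.  -6.] t 48.25
```

```bash
python3 -m jog '[[-0.8,[-0.004,-0.001,0.045],0],[-0.8,[-0.004,-0.001,0.075],0],[-0.8,[-0.004,-0.001,0.088],0],[-0.8,[-0.004,-0.001,0.088],0],[0,[-0.004,-0.001,0.088],0],[0,[-0.004,-0.001,0.088],0],[0,[-0.004,-0.001,0.088],0],[0,[-0.004,-0.001,0.088],0],[0,[-0.004,-0.001,0.04],0],[0,[-0.004,-0.001,-0.01],0],[0,[-0.004,-0.001,-0.02],0],[0,[-0.004,-0.001,-0.02],0]]' 80 | grep -v rot; python3 m.py
for i in 1 2 3; do python3 -m jog '[[0,[0,0,0],0]]' 80 >/dev/null; python3 m.py; done
python3 -m jog '[[0,[-0.035,0,0],0]]' 80 | grep pos
for i in 1 2 3 4 5 6; do python3 -m jog '[[0,[0,0,0],0]]' 80 >/dev/null; python3 m.py; done
python3 -m jog '[[0,[0.035,0,0],0]]' 80 | grep pos
for i in 1 2 3 4 5 6; do python3 -m jog '[[0,[0,0,0],0]]' 80 >/dev/null; python3 m.py; done
```

```text
clock: 49.45
position: [0.483, 0.0534, 0.142]
wrist_force: [-0.6, -0.8, -4.5]
finger_gap: 0.0544
finger_force: 89.8
M [ 0.006 -0.048 -0.01 ] F [-0.6 -0.8 -4.5] qd 0.061
M [ 0.024 -0.096  0.034] F [-0.3 -0.4 -2.7] qd 0.027
M [-0.022 -0.063 -0.016] F [-0.2 -0.6 -2.8] qd 0.01
M [-0.014 -0.137  0.014] F [ 0.8 -0.6 -4. ] qd 0.008
position: [0.5115, 0.0561, 0.1376]
M [-0.028 -0.144  0.013] F [ 1.   0.2 -3.9] qd 0.066
M [ 0.004 -0.034 -0.036] F [-0.9  0.5 -2.8] qd 0.027
M [-0.043 -0.034 -0.024] F [ 0.5 -0.8 -3.6] qd 0.01
M [-0.029  0.023  0.012] F [-0.3  0.5 -2.3] qd 0.005
M [-0.084 -0.036  0.023] F [ 0.   0.2 -3.4] qd 0.004
M [ 0.004 -0.041  0.017] F [ 0.3 -0.3 -2.4] qd 0.004
position: [0.4845, 0.0533, 0.1398]
M [-0.038  0.12   0.05 ] F [-0.7  0.2 -2.9] qd 0.077
M [ 0.019 -0.084  0.009] F [ 0.6  0.3 -3.1] qd 0.039
M [ 0.002 -0.033  0.011] F [ 0.2 -0.  -2.4] qd 0.009
M [ 0.031  0.018 -0.034] F [ 0.4 -1.  -3.6] qd 0.002
M [-0.047 -0.007  0.007] F [-0.6  0.2 -3. ] qd 0.003
M [-0.068 -0.027 -0.028] F [-0.1 -0.2 -3.2] qd 0.005
```

The moment shifts from −0.09 to about −0.02 after the jerks with a central grip, so the left case holds the loose ball. Carrying it over the pad.

```bash
python3 -c "
from h import *
to(.639,-.045,.138,None)"
```

```text
shift mm [-150.2 -109.4   -0.5] turn None head 94.06 tilt 0.58 j [ -2.  18. -24.  48.   0.  -7.] t 51.15
```

```bash
python3 -m jog '[[0,[-0.03,-0.022,0],0],[0,[-0.06,-0.044,0],0],[0,[-0.09,-0.066,0],0],[0,[-0.12,-0.088,0],0],[0,[-0.14,-0.102,0],0],[0,[-0.15,-0.109,0],0],[0,[-0.15,-0.109,0],0],[0,[-0.15,-0.109,0],0],[0,[-0.15,-0.109,0],0],[0,[-0.15,-0.109,0],0]]' 80; python3 -c "
from h import *
tcase();im=get_image('scene');t=get_image('top')
cv2.imwrite('pics/s10.png',np.hstack([cv2.resize(im[100:300,120:340],(420,382)),cv2.resize(t[90:290,150:350],(380,382))])[:,:,::-1])"; python3 m.py
```

```text
clock: 52.15
position: [0.6379, -0.0441, 0.1377]
tool_rot: [0.112, -3.13, -0.008]
wrist_force: [0.2, -0.1, -2.8]
finger_gap: 0.055
finger_force: 89.5
top case 0.4496 -0.2608 size 0.056 0.138 ang 86.3 bbox (301, 178, 25, 57)
top case 0.4924 -0.0944 size 0.139 0.052 ang 6.8 bbox (234, 159, 24, 57)
M [-0.06  -0.037  0.034] F [ 1.1  0.5 -2.4] qd 0.003
```

View pics/s10.png

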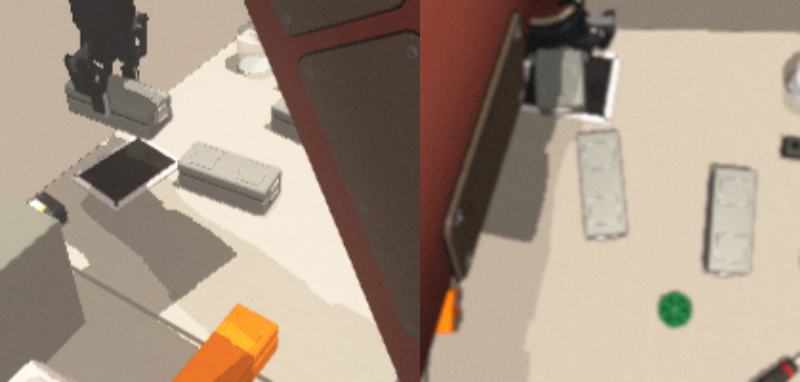

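The last picture shows the left case held level over the pad, at right-hand pixel (560,78) above the pad near (570,85). The middle (602,183) and right (730,218) cases stand upright close to their places. Handing in.

```bash
python3 -c "
from cell import hand_in
print(hand_in())"
```

```text
the job is handed in; nothing more can be done
None
```

I identified the left case as the one that rattles and handed in at about 52 s holding it level about 10 cm above the pad centre, with the middle and right cases standing about 26 mm and 6 mm from their start places; because the tool could not tilt, I tipped the cases by letting them pivot in a loosened off-centre grip, dropping the left case twice and the middle case once from low height (all landed upright), and no verdict was shown.

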